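Slide the block home into the corner fence

ROBOT

A 7-joint arm with a two-finger parallel gripper is mounted at the origin on a cart in front of the work surface, level with it; the furniture and walls round the work are solid. World frame = base frame: x ahead of the robot, y to its left, z up, the work surface at z = 0. Lengths are in mm, angles in rad, forces in N, time in s.
With the tool pointing down it reaches from about 350 to 900 mm from the base axis. Payload 19.9 kg.
Tool frame: the origin (TCP) lies at the very end of the fingers, on their centre line; the grasp point (between the pads) lies 19 mm behind it; z points along the fingers, y is the line along which they close (so a half turn about z gives the same grasp; the last joint's range is limited). The gripper opens to 85 mm and grips with 20 to 120 N. Pads are 22 mm wide; open, the fingers measure 114 mm over their backs; the gripper's body (76 mm by 85 mm) begins 54 mm behind the grasp point. The pads swing forward as they close: fully open they stand 13 mm farther back than shut.
Start: joints at [1.179, 0.417, -0.01, 1.614, 0.005, 1.111, -0.053], TCP at [214.188, -587.133, 231.26] pointing down, gripper open.
Joint ranges: [-2.81, 2.81], [-0.39, 2.02], [-1.27, 1.25], [0.06, 2.57], [-1.19, 4.33], [0.19, 2], [-2.82, 2.82]. Speed limits (rad/s): [1.89, 1.89, 2.39, 2.39, 3.01, 3.01, 3.01].

INTERFACE

Orientations are given as a rotation vector (axis times angle).
In Python, from station import robot gives the robot as it stands.
- The arm moves only by the shell command python3 -m pendant 'ROWS' [FORCE]. ROWS is a JSON list of rows, 1 to 5 of them, each an object with the fields aperture (the finger opening in mm), d (a list: dx, dy, dz in shares of the most that a row can go, 1 being 62.5 mm), spin (a turn about the tool's z in a scale on which 1.0 is 45 degrees); a field left out counts as zero (the opening has to be given); each row shifts and turns the commanded pose from where the row before left it, along the tool's axes as they then stand; what a row does not reach is not made up. A row lasts 1/8 s, in which the tool goes at most 62.5 mm and 0.188 rad, less where a joint would pass 70% of its speed; a pose out of reach is approached as far as the arm can. The fingers move at their own pace and stop on an object; FORCE is the grip in N (left out, the last holds). Time passes only in rows, so rows that do not move let the fingers close. It prints the time, the measured TCP pose, the force, the opening and the grip force at its end. Shift and turn numbers lie between -1 and 1, and a call with a number outside is refused. Input that does not fit is refused with a message, and nothing moves.
- robot.observe(): the state, without advancing time (a new reading comes with each control period).
- robot.camera(name): name is "scene" or "top"; returns the picture (420x560x3 uint8, red, green, blue); there is no depth.
- robot.camera_info(name): a dict with "intrinsics" (3x3 intrinsics, pixels), "R" (3x3) and "t" (3): a world point X has camera coordinates R X + t. Camera axes: x right, y down, z forward; pixel columns grow to the right and rows downward; lengths in mm; the calibration is good to about 2 mm. A picture is of the moment at which its call begins. camera_info takes no time and is no camera call.
- robot.finish_job(): hands the job in; it is judged then, once.
Trained networks look in the newest picture that a camera, given by its name, has taken for a name from the list of things; names that differ only in an ending like _2 or _b are one class to them, and where a whole thing is asked for, a point or a joint stands for the part that bears it (a point fixed in the world has none). Each returns a list of dicts, best first, with "confidence" (0 to 1); they miss things now and then, are a little off and sometimes report something else, mostly with a low value. They report only what shows in the picture. A call takes as long as a camera call.
- robot.spot_in(camera, query): "centre" ([x, y, z] in mm, in the coordinates of the camera as it stood for that picture, good to about 4 mm: the middle of the surface that is visible of it).
- robot.outline_of(camera, query): "pixels" (420x560 bool, what is visible of it).
- robot.pinpoint(camera, query): "centre" ([x, y, z] in mm, in the coordinates of the camera as it stood for that picture, good to about 4 mm: a listed point, or the origin of a listed thing).
The state is a dict: "time_s": time; "joints": joint angles; "qd": joint speeds; "tau": joint torques, N m; "position": TCP position; "orientation": TCP orientation; "contact_force": force on the tool from outside, world axes, zero at the start; "moment": the same for the moment, N m; "finger_gap": finger opening in mm; "grasp_force": force on a finger pad.
Only numpy, scipy, OpenCV 4.12 (cv2) and the standard library are available. Lean on these libraries where they do the work, as an engineer would, in place of code of your own. Each camera call takes 0.05 s, during which the arm holds its last target. There are 200 camera calls.

TASK

Get the thick wooden block ready for drilling: push it over the board with the fingers until its long side is flush against the long aluminium fence and its short end is against the end stop of that fence, fully home in the corner. Only push it - do not lift or tip it - leave the other things where they stand, and finish with the hand clear.

Things in the scene. Friction and masses are not known exactly. Their poses are not given: they have to be found in the camera images.
- wood_block: Workpiece: the only thick wooden block, plain, loose, 60 (its x) x 82 (its y) x 44 mm high, 0.09 to 0.19 kg. Origin: centre of its underside. Starts on the robot's side of the fence and right of the end stop, 1.5 cm or more clear of both, turned at most 0.35 rad from the fence frame, long sides facing robot and fence. Slides on the work board.
- corner_fence: Fixed L of two aluminium bars, 18 mm high, 22 thick. Origin: inside corner, on the board's top (world z = 30 mm). Long bar = fence: face is its plane x=0, facing -x (to the robot), from y=0 to -200 mm. Short bar at the left = end stop: face is plane y=0, facing -y (right), from x=-6 to -60 mm (6 mm chip gap in the corner). Block fully home: its centre at x=-30, y=-41 mm here, axes parallel.
- work_board: The plain plywood board on the desk that carries fence and block: 310 (its x) x 297 (its y) x 30 mm thick, its top 30 mm above the desk (world z = 30 mm). Fixed. Origin at the centre of its underside.
- screw_tin: Bystander: low round open tin of screws, 58 mm across, 22 mm high. Origin at the centre of its underside. Leave alone.
- thin_offcut: Bystander: thin wooden offcut lying flat, 55 x 85 x 9 mm. Origin at the centre of its underside. Leave alone.
- spring_clip: Bystander: spring clip lying flat, 46 x 91 x 17 mm. Origin at the centre of its underside. Leave alone.
- chuck_key: Bystander: T-shaped steel chuck key lying flat on the board, 56 x 50 x 13 mm. Origin at the centre of its underside. Leave alone.
- primer_can: Bystander: slim upright can with a cap, 50 mm across, 145 mm high. Origin at the centre of its underside. Leave alone.
- dropper_bottle: Bystander: upright dropper bottle, 24 mm across, 65 mm high. Origin at the centre of its underside. Leave alone.

How it is judged:
By the outcome, as a careful person would: the job done as asked, in the order asked, and still so for the second after the job is handed in, with the robot touching nothing.
It also fails if it takes over 48 s, if anything falls off the work surface, if the arm or the gripper's body presses on something with over 40 N, if the wrist force passes 120 N, or if a joint passes its speed limit or range.

## Working session

There is one attempt and no reset: what is moved stays moved. The work goes in short steps, Python scripts to look and compute and a shell command to move; the robot and the scene stay as the last step left them, time stands still between calls to the robot, and variables do not carry over. Pictures are saved under pics/ and viewed, at most 10 in all, crops included, and the job is handed in when it is done.

```bash
mkdir -p pics
cat > h.py <<'E'
import numpy as np, cv2
from station import robot
def ci(n):
    c=robot.camera_info(n); return np.array(c["intrinsics"]),np.array(c["R"]),np.array(c["t"]).ravel()
def w(n,p):
    K,R,t=ci(n); return R.T@(np.array(p)-t)
def proj(n,X):
    K,R,t=ci(n); q=(R@np.atleast_2d(X).T).T+t; q=q@K.T; return q[:,:2]/q[:,2:]
def back(n,uv,z):
    K,R,t=ci(n); uv=np.atleast_2d(uv).astype(float); d=np.c_[uv,np.ones(len(uv))]@np.linalg.inv(K).T@R; o=-R.T@t
    return o+d*((z-o[2])/d[:,2])[:,None]
E
python3 - <<'E'
from h import *
for n in("scene","top"):
    im=robot.camera(n); cv2.imwrite(f"pics/{n}0.png",im[:,:,::-1])
    for q in("wood_block","corner_fence","work_board","screw_tin","thin_offcut","spring_clip","chuck_key","primer_can","dropper_bottle"):
        r=robot.pinpoint(n,q)
        print(n,q,[(np.round(w(n,x["centre"])).tolist(),round(x["confidence"],2)) for x in r[:2]])
s=robot.observe();print(s)
E
```

```text
scene wood_block [([527.0, -90.0, 27.0], 0.89)]
scene corner_fence [([663.0, 6.0, 31.0], 0.64)]
scene work_board [([544.0, -64.0, -5.0], 0.63)]
scene screw_tin [([505.0, 158.0, 1.0], 0.76)]
scene thin_offcut [([507.0, 240.0, 0.0], 0.82)]
scene spring_clip [([565.0, 325.0, 1.0], 0.78)]
scene chuck_key []
scene primer_can [([569.0, -336.0, -1.0], 0.89)]
scene dropper_bottle [([610.0, -285.0, -0.0], 0.45)]
top wood_block [([523.0, -95.0, 30.0], 0.76)]
top corner_fence [([659.0, 3.0, 28.0], 0.63), ([507.0, 241.0, 1.0], 0.19)]
top work_board [([540.0, -62.0, -0.0], 0.88)]
top screw_tin [([508.0, 155.0, -2.0], 0.58)]
top thin_offcut [([507.0, 241.0, -1.0], 0.9), ([603.0, -286.0, -1.0], 0.66)]
top spring_clip [([570.0, 330.0, -0.0], 0.83)]
top chuck_key [([411.0, -145.0, 33.0], 0.7)]
top primer_can [([569.0, -334.0, -2.0], 0.68)]
top dropper_bottle [([602.0, -288.0, 2.0], 0.48)]
{'time_s': 1.0, 'joints': array([ 1.17953097,  0.41739146, -0.01029603,  1.61361259,  0.00467183,
        1.1107445 , -0.05298015]), 'qd': array([ 6.01710752e-05, -8.40706493e-04,  4.99322668e-04,  9.01223902e-04,
       -6.16782305e-05,  7.68998173e-04, -1.08727999e-03]), 'tau': array([ 7.40863052e-04, -8.64205170e+01,  6.77788742e-01, -4.35215163e+01,
        1.89498521e-02,  1.89887585e-03,  4.86435715e-05]), 'position': array([ 214.16689323, -587.11908246,  231.26013832]), 'orientation': array([-3.09354807e+00, -5.46602608e-01,  6.53436572e-05]), 'contact_force': array([-1.24919384, -0.28977094, -0.15148821]), 'moment': array([0.01207647, 0.02131851, 0.05351813]), 'grasp_force': 0.0, 'finger_gap': 85.19381512823975}
```

View pics/top0.png

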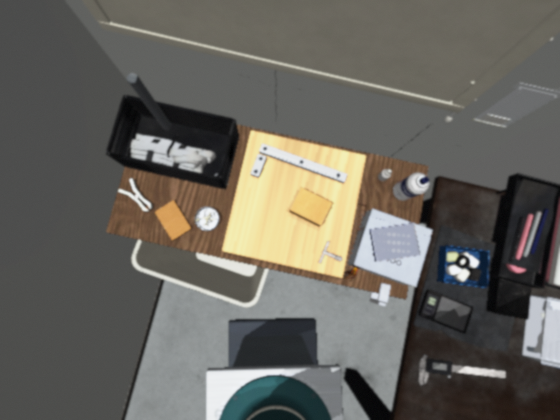

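View pics/scene0.png

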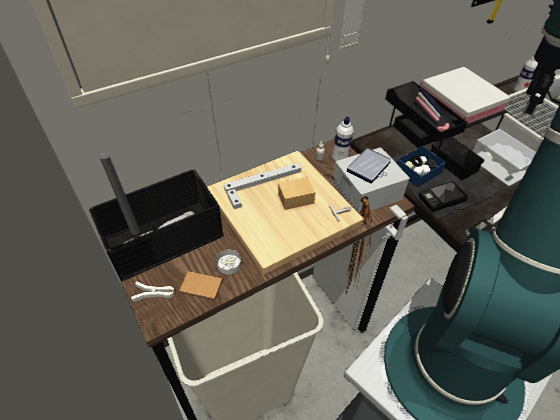

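```bash
cat >> h.py <<'E'
from scipy.optimize import minimize
def box(x0,x1,y0,y1,z0,z1): return np.array([[x,y,z] for x in(x0,x1) for y in(y0,y1) for z in(z0,z1)],float)
PARTS={"wood_block":[box(-30,30,-41,41,30,74)],"corner_fence":[box(0,22,-200,0,30,48),box(-60,-6,0,22,30,48)],"work_board":[box(-155,155,-148.5,148.5,0,30)]}
def place(P,p):
    c,s=np.cos(p[2]),np.sin(p[2]); return np.c_[p[0]+c*P[:,0]-s*P[:,1],p[1]+s*P[:,0]+c*P[:,1],P[:,2]]
S=8
def render(n,q,p):
    m=np.zeros((420*S//2,560*S//2),np.uint8)
    for P in PARTS[q]:
        uv=(proj(n,place(P,p))+.5)*S/2
        cv2.fillConvexPoly(m,cv2.convexHull(np.round(uv*16).astype(np.int32)),255,shift=4)
    return cv2.resize(m,(560,420),interpolation=cv2.INTER_AREA)/255.
def fit(q,masks,p0):
    def f(p):
        p=[p[0],p[1],p[2]/100]; return sum(np.abs(render(n,q,p)-m).sum()/m.sum() for n,m in masks.items())
    best=min((minimize(f,[p0[0],p0[1],100*a],method="Nelder-Mead",options=dict(initial_simplex=np.array([p0[0],p0[1],100*a])+np.array([[0,0,0],[8,0,0],[0,8,0],[0,0,8]]),xatol=.05,fatol=1e-4)) for a in p0[2]),key=lambda r:r.fun)
    return np.round([best.x[0],best.x[1],best.x[2]/100],3),round(best.fun,3)
E
python3 - <<'E'
from h import *
for q,p0 in(("wood_block",(525,-92,(-.6,-.3,0,.3))),("corner_fence",(661,4,(-.3,0,.3))),("work_board",(541,-63,(-.3,0,.3)))):
    ms={}
    for n in("scene","top"):
        r=robot.outline_of(n,q)
        if r: ms[n]=r[0]["pixels"].astype(float); print(q,n,r[0]["confidence"],ms[n].sum())
    for sub in({k:v} for k,v in ms.items()): print(list(sub),fit(q,sub,p0))
    print("both",fit(q,ms,p0))
im=cv2.imread("pics/top0.png")[120:290,210:370]; cv2.imwrite("pics/crop0.png",cv2.resize(im,None,fx=3.5,fy=3.5,interpolation=cv2.INTER_CUBIC))
E
```

```text
wood_block scene 0.66 946.0
wood_block top 0.8 979.0
['scene'] (array([ 5.27783e+02, -9.56040e+01, -4.90000e-01]), np.float64(0.041))
['top'] (array([ 5.25562e+02, -9.25200e+01, -4.96000e-01]), np.float64(0.036))
both (array([ 5.26061e+02, -9.33350e+01, -5.06000e-01]), np.float64(0.115))
corner_fence scene 0.97 939.0
corner_fence top 0.67 1174.0
['scene'] (array([ 6.61703e+02,  4.39100e+00, -3.79000e-01]), np.float64(0.139))
['top'] (array([ 6.59683e+02,  7.39000e+00, -3.78000e-01]), np.float64(0.163))
both (array([ 6.60077e+02,  6.63500e+00, -3.76000e-01]), np.float64(0.346))
work_board scene 0.79 8883.0
['scene'] (array([ 5.45384e+02, -6.34000e+01, -2.45000e-01]), np.float64(0.238))
both (array([ 5.45384e+02, -6.34000e+01, -2.45000e-01]), np.float64(0.238))
```

View pics/crop0.png

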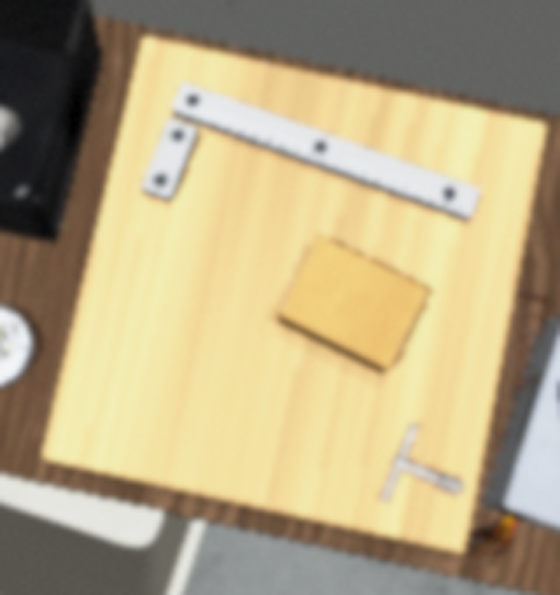

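```bash
sed -i 's/box(0,22,-200,0,30,48)/box(0,22,-200,22,30,48)/' h.py
cat >> h.py <<'E'
def infence(F,p):
    c,s=np.cos(F[2]),np.sin(F[2]); d=np.array(p[:2])-F[:2]
    return np.round([c*d[0]+s*d[1],-s*d[0]+c*d[1],p[2]-F[2]],3)
E
python3 - <<'E'
from h import *
R={}
for q,p0 in(("wood_block",(525,-92,(-.5,-.3))),("corner_fence",(661,4,(-.38,)))):
    ms={n:robot.outline_of(n,q)[0]["pixels"].astype(float) for n in("scene","top")}
    for n in ms: R[q,n]=fit(q,{n:ms[n]},p0); print(q,n,R[q,n])
for n in("scene","top"): print(n,infence(R["corner_fence",n][0],R["wood_block",n][0]))
from scipy.spatial.transform import Rotation as Ro
print(Ro.from_rotvec(robot.observe()["orientation"]).as_matrix().round(3))
k=[(np.round(w("top",x["centre"]))) for x in robot.spot_in("top","chuck_key")]; print(k)
# box at right: top corners in top image, assume unknown height
print(back("top",[[370,208],[432,232],[355,262],[430,290]],60).round())
E
```

```text
wood_block scene (array([ 5.27854e+02, -9.57240e+01, -4.86000e-01]), np.float64(0.041))
wood_block top (array([ 5.25612e+02, -9.25140e+01, -4.97000e-01]), np.float64(0.035))
corner_fence scene (array([ 6.61595e+02,  4.36500e+00, -3.79000e-01]), np.float64(0.087))
corner_fence top (array([ 6.5989e+02,  6.6960e+00, -3.8000e-01]), np.float64(0.086))
scene [-8.72180e+01 -1.42469e+02 -1.07000e-01]
top [-8.79000e+01 -1.41939e+02 -1.17000e-01]
[[ 0.939  0.343 -0.   ]
 [ 0.343 -0.939  0.   ]
 [-0.    -0.    -1.   ]]
[]
[[ 519. -235.   60.]
 [ 459. -378.   60.]
 [ 393. -193.   60.]
 [ 326. -362.   60.]]
```

The rows are not in the units I measure in: shifts go in shares of 62.5 mm and turns go in shares of 45 degrees. I convert before sending: 41 mm is 0.656, -40 mm is -0.64.

```bash
python3 -m pendant '[{"aperture":45, "d":[0.656, -0.64, 0]}, {"aperture":45, "d":[0.656, -0.64, 0]}, {"aperture":45, "d":[0.656, -0.64, 0]}, {"aperture":45, "d":[0.656, -0.64, 0]}, {"aperture":45, "d":[0.656, -0.64, 0]}]' 20
cat >> h.py <<'E'
from scipy.spatial.transform import Rotation as Ro
F=np.array([660.7,5.5,-0.379])
def tool():
    s=robot.observe(); M=Ro.from_rotvec(s["orientation"]).as_matrix(); yaw=np.arctan2(M[1,0],M[0,0])
    print("fence-frame tcp",infence(F,[s["position"][0],s["position"][1],yaw]),"z",s["position"][2].round(1),"world",s["position"].round(1),"j",s["joints"].round(2),"t",s["time_s"],"f",s["contact_force"].round(1),"gap",round(s["finger_gap"],1))
E
python3 - <<'E'
from h import *
tool()
# triangulate box corner nearest the board
for z in(40,60,80,100,120): print(z,back("top",[370,208],z).round(),proj("scene",back("top",[370,208],z)).round())
E
```

```text
time_s: 2.17
position: [338.8, -327.3, 231.5]
orientation: [3.093, 0.547, 0.0]
contact_force: [1.1, -1.2, -0.3]
finger_gap: 45.0
grasp_force: 0.0
fence-frame tcp [-175.892 -428.245    0.729] z 231.5 world [ 338.8 -327.3  231.5] j [ 0.85  0.14 -0.16  1.98  0.03  1.02 -0.54] t 2.175 f [ 1.1 -1.2 -0.3] gap 45.0
40 [[ 522. -241.   40.]] [[333. 170.]]
60 [[ 519. -235.   60.]] [[333. 166.]]
80 [[ 516. -230.   80.]] [[334. 162.]]
100 [[ 514. -225.  100.]] [[334. 158.]]
120 [[ 511. -219.  120.]] [[334. 154.]]
```

Converted, -40 mm is -0.64, 0.182 rad is 0.2317.

```bash
python3 -m pendant '[{"aperture":45, "d":[0, -0.64, 0], "spin":0.2317}, {"aperture":45, "d":[0, -0.64, 0], "spin":0.2317}, {"aperture":45, "d":[0, -0.64, 0], "spin":0.2317}, {"aperture":45, "d":[0, -0.64, 0], "spin":0.2317}, {"aperture":45}]' >/dev/null; python3 -c "from h import *;tool()"
```

```text
fence-frame tcp [-2.44762e+02 -2.88906e+02  7.00000e-03] z 231.6 world [ 326.4 -172.3  231.6] j [ 0.69 -0.05 -0.28  2.18 -0.02  1.01 -1.52] t 2.8 f [-0.5 -1.1 -0.8] gap 44.8
```

Converted, 50 mm is 0.8, -49 mm is -0.784, 0.007 rad is 0.0089.

```bash
python3 -m pendant '[{"aperture":45, "d":[0.48, -0.784, 0], "spin":0.0089}, {"aperture":45, "d":[0.48, -0.784, 0]}, {"aperture":45, "d":[0.48, -0.784, 0.32]}, {"aperture":45, "d":[0, 0, 0.8]}, {"aperture":45, "d":[0, 0, 0.8]}]' >/dev/null; python3 -m pendant '[{"aperture":45, "d":[0, 0, 0.64]}, {"aperture":45, "d":[0, 0, 0.32]}, {"aperture":45}]'; python3 -c "from h import *;tool()"
```

```text
time_s: 3.8
position: [463.0, -70.9, 50.2]
orientation: [-3.086, 0.589, 0.004]
contact_force: [-0.2, -0.5, 1.5]
finger_gap: 44.9
grasp_force: 0.0
fence-frame tcp [-1.55414e+02 -1.44123e+02  2.00000e-03] z 50.2 world [463.  -70.9  50.2] j [ 0.41  0.45 -0.38  2.12  0.27  0.63 -2.11] t 3.8 f [-0.2 -0.5  1.5] gap 44.9
```

```bash
python3 -m pendant '[{"aperture":45, "d":[0, 0, 0.16]}, {"aperture":45, "d":[0.128, 0, 0]}, {"aperture":45, "d":[0.128, 0, 0]}, {"aperture":45, "d":[0.128, 0, 0]}, {"aperture":45, "d":[0.128, 0, 0]}]' ; python3 -m pendant '[{"aperture":45, "d":[0.112, 0, 0]}, {"aperture":45, "d":[0.112, 0, 0]}, {"aperture":45, "d":[0.112, 0, 0]}, {"aperture":45, "d":[0.112, 0, 0]}, {"aperture":45}]'
python3 - <<'E'
from h import *
tool(); im=robot.camera("scene"); cv2.imwrite("pics/s1.png",cv2.resize(im[130:280,190:390,::-1],None,fx=4,fy=4,interpolation=cv2.INTER_CUBIC))
E
```

```text
time_s: 4.42
position: [494.0, -82.6, 41.5]
orientation: [-3.085, 0.591, -0.0]
contact_force: [-1.1, -0.2, 0.5]
finger_gap: 45.3
grasp_force: 0.5
time_s: 5.05
position: [520.0, -92.9, 41.3]
orientation: [-3.085, 0.591, -0.001]
contact_force: [0.1, 0.8, -0.2]
finger_gap: 44.9
grasp_force: 0.0
fence-frame tcp [ -94.309 -143.43     0.   ] z 41.3 world [520.  -92.9  41.3] j [ 0.41  0.54 -0.36  1.98  0.29  0.67 -2.08] t 5.05 f [ 0.1  0.8 -0.2] gap 44.9
```

View pics/s1.png

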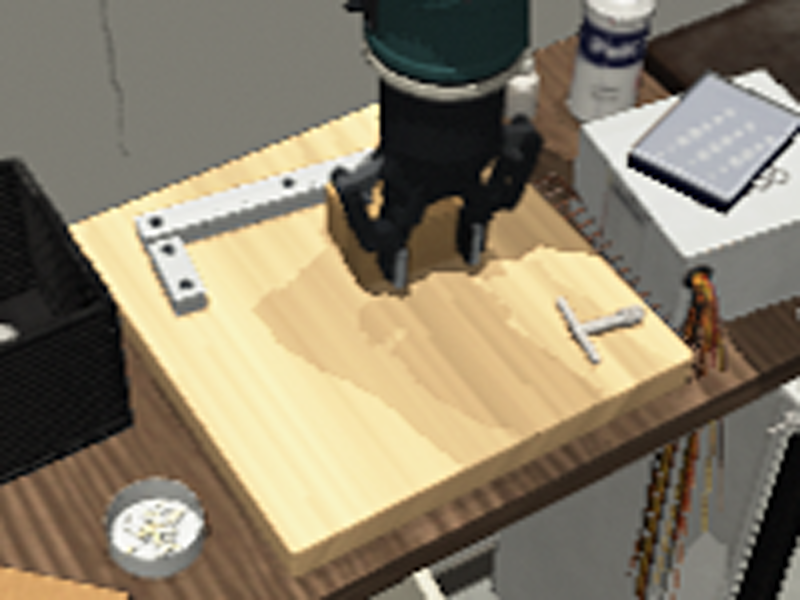

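The picture shows both fingers on the block's robot-side face (crop pixels ~(400,275) and (475,250)). The block is square to the fence, about 2 cm short of it, and the chuck key at (600,325) is clear.

```bash
python3 -m pendant '[{"aperture":45, "d":[0.08, 0, 0]}, {"aperture":45, "d":[0.08, 0, 0]}, {"aperture":45, "d":[0.08, 0, 0]}, {"aperture":45, "d":[0.064, 0, 0]}, {"aperture":45}]' ; python3 -m pendant '[{"aperture":45, "d":[0.032, 0, 0]}, {"aperture":45, "d":[0.032, 0, 0]}, {"aperture":45}]'; python3 -c "from h import *;tool()"
```

```text
time_s: 5.72
position: [537.4, -99.8, 41.3]
orientation: [-3.085, 0.591, -0.0]
contact_force: [-0.3, -0.2, 0.1]
finger_gap: 45.1
grasp_force: 0.0
time_s: 6.1
position: [541.0, -101.2, 41.3]
orientation: [-3.085, 0.591, -0.0]
contact_force: [0.2, -0.7, -0.3]
finger_gap: 45.0
grasp_force: 0.0
fence-frame tcp [ -71.709 -143.429    0.   ] z 41.3 world [ 541.  -101.2   41.3] j [ 0.41  0.57 -0.35  1.92  0.29  0.7  -2.07] t 6.1 f [ 0.2 -0.7 -0.3] gap 45.0
```

Converted, 1.5 mm is 0.024.

```bash
python3 -m pendant '[{"aperture":45, "d":[0.024, 0, 0]}, {"aperture":45}]' | grep -E "pos|contact"; python3 -m pendant '[{"aperture":45, "d":[0.024, 0, 0]}, {"aperture":45}]'| grep -E "pos|contact"; python3 -c "from h import *;tool()"
```

```text
position: [542.0, -101.7, 41.2]
contact_force: [-3.7, 0.2, 1.1]
position: [542.1, -101.7, 40.9]
contact_force: [-13.2, 4.3, 8.4]
fence-frame tcp [-7.05680e+01 -1.43444e+02  1.00000e-03] z 40.9 world [ 542.1 -101.7   40.9] j [ 0.41  0.57 -0.35  1.92  0.29  0.7  -2.07] t 6.6 f [-13.2   4.3   8.4] gap 45.2
```

Converted, -40 mm is -0.64, -35 mm is -0.56.

```bash
python3 -m pendant '[{"aperture":45, "d":[-0.176, 0, 0]}, {"aperture":45, "d":[-0.176, 0, 0]}, {"aperture":45, "d":[0, 0, -0.56]}, {"aperture":0, "d":[0, 0, -0.64]}, {"aperture":0, "d":[0.32, 0.4, 0]}]' >/dev/null;python3 -m pendant '[{"aperture":0, "d":[0.32, 0.4, 0]}, {"aperture":0, "d":[0.32, 0.384, 0]}, {"aperture":0}]' >/dev/null
python3 - <<'E'
from h import *
tool(); im=robot.camera("top"); r=robot.outline_of("top","wood_block"); print([x["confidence"] for x in r])
print(fit("wood_block",{"top":r[0]["pixels"].astype(float)},(580,-100,(-.38,))), (lambda p:infence([659.89,6.7,-.379],p))(fit("wood_block",{"top":r[0]["pixels"].astype(float)},(580,-100,(-.38,)))[0]))
cv2.imwrite("pics/t2.png",cv2.resize(im[120:290,210:370,::-1],None,fx=3.5,fy=3.5,interpolation=cv2.INTER_CUBIC))
E
```

```text
fence-frame tcp [-3.0225e+01 -2.1954e+02 -3.0000e-03] z 116.1 world [ 551.4 -187.3  116.1] j [ 0.56  0.5  -0.37  1.81  0.23  0.87 -1.87] t 7.6 f [-0.4  0.7 -0.1] gap -0.3
[0.87]
(array([ 5.80434e+02, -1.11099e+02, -3.61000e-01]), np.float64(0.062)) [-3.02330e+01 -1.38837e+02  1.80000e-02]
```

View pics/t2.png

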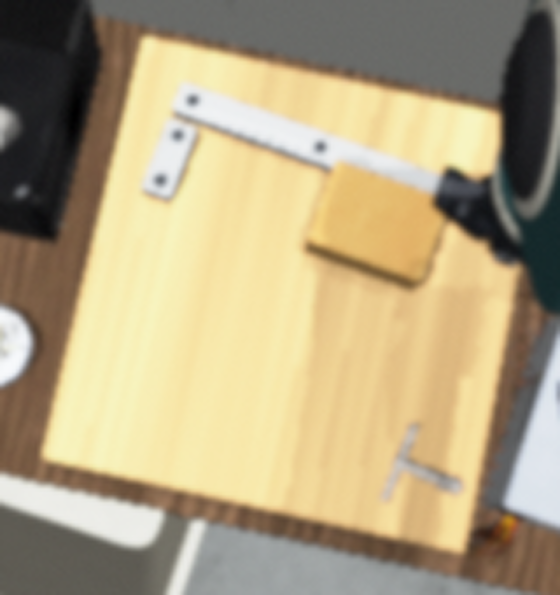

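The block now lies flush along the fence, with its left end at crop pixel (325,165–240). The hand is to the right of it, above and clear.

Converted, 40 mm is 0.64, 35 mm is 0.56.

```bash
python3 -m pendant '[{"aperture":0, "d":[0, 0, 0.64]}, {"aperture":0, "d":[0, 0, 0.56]}, {"aperture":0}, {"aperture":0, "d":[0, -0.128, 0]}, {"aperture":0, "d":[0, -0.128, 0]}]' ;python3 -m pendant '[{"aperture":0, "d":[0, -0.128, 0]}, {"aperture":0, "d":[0, -0.128, 0]}, {"aperture":0, "d":[0, -0.128, 0]}, {"aperture":0, "d":[0, -0.128, 0]}, {"aperture":0, "d":[0, -0.128, 0]}]'; python3 -m pendant '[{"aperture":0, "d":[0, -0.128, 0]}, {"aperture":0, "d":[0, -0.128, 0]}, {"aperture":0, "d":[0, -0.128, 0]}, {"aperture":0, "d":[0, -0.128, 0]}, {"aperture":0}]';  python3 - <<'E'
from h import *
tool(); im=robot.camera("top")
cv2.imwrite("pics/t3.png",cv2.resize(im[120:290,210:370,::-1],None,fx=3.5,fy=3.5,interpolation=cv2.INTER_CUBIC))
E
```

```text
time_s: 8.32
position: [558.6, -169.5, 42.9]
orientation: [-3.086, 0.59, -0.003]
contact_force: [-1.1, 0.6, 0.3]
finger_gap: -0.1
grasp_force: 0.0
time_s: 8.95
position: [572.4, -132.6, 41.2]
orientation: [-3.085, 0.591, 0.0]
contact_force: [-1.1, -2.2, 1.9]
finger_gap: 0.1
grasp_force: 0.9
time_s: 9.57
position: [584.3, -102.3, 41.2]
orientation: [-3.085, 0.589, 0.0]
contact_force: [-0.1, -0.0, -0.4]
finger_gap: 0.1
grasp_force: 0.0
fence-frame tcp [-3.10840e+01 -1.28436e+02  2.00000e-03] z 41.2 world [ 584.3 -102.3   41.2] j [ 0.38  0.63 -0.34  1.81  0.29  0.75 -2.06] t 9.575 f [-0.1 -0.  -0.4] gap 0.1
```

View pics/t3.png

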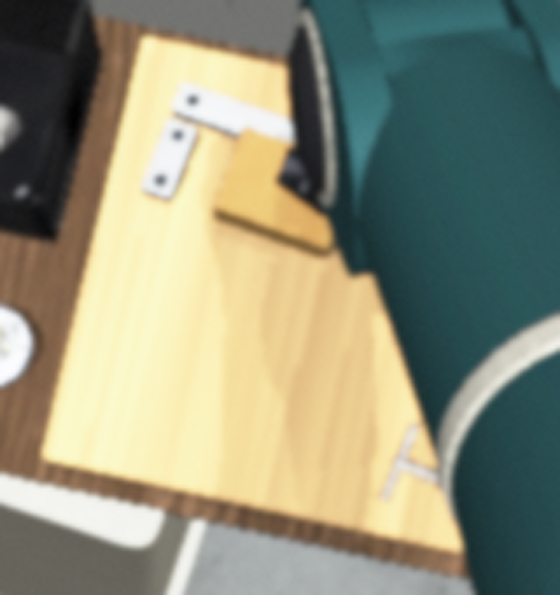

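The block is sliding along the fence and staying aligned. Its left end is at crop pixel (235,130–210), about 3 cm from the stop.

Converted, -6 mm is -0.096.

```bash
python3 -m pendant '[{"aperture":0, "d":[0, -0.096, 0]}, {"aperture":0, "d":[0, -0.096, 0]}, {"aperture":0, "d":[0, -0.096, 0]}, {"aperture":0, "d":[0, -0.096, 0]}, {"aperture":0}]' | grep -E "pos|contact"; python3 -m pendant '[{"aperture":0, "d":[0, -0.032, 0]}, {"aperture":0, "d":[0, -0.032, 0]}, {"aperture":0}]'| grep -E "pos|contact";python3 -m pendant '[{"aperture":0, "d":[0, -0.024, 0]}, {"aperture":0}]'| grep -E "pos|contact"; python3 -c "from h import *;tool()"
```

```text
position: [593.2, -80.3, 41.3]
contact_force: [-0.0, 0.0, 0.2]
position: [594.5, -77.2, 41.3]
contact_force: [-0.1, -0.8, 0.6]
position: [595.0, -75.8, 41.3]
contact_force: [-0.1, -0.6, -0.3]
fence-frame tcp [-3.0917e+01 -9.9827e+01  1.0000e-03] z 41.3 world [595.  -75.8  41.3] j [ 0.33  0.63 -0.34  1.8   0.29  0.76 -2.11] t 10.875 f [-0.1 -0.6 -0.3] gap -0.1
```

Converted, -2 mm is -0.032.

```bash
for i in 1; do python3 -m pendant '[{"aperture":0, "d":[0, -0.032, 0]}, {"aperture":0}]'| grep -E "pos|contact"; done; python3 -m pendant '[{"aperture":0, "d":[0, -0.024, 0]}, {"aperture":0}]'| grep -E "pos|contact";python3 -m pendant '[{"aperture":0, "d":[0, -0.016, 0]}, {"aperture":0}]'| grep -E "pos|contact"; python3 -c "from h import *;tool()"
```

```text
position: [595.8, -73.8, 41.3]
contact_force: [0.3, 0.0, 0.2]
position: [596.4, -72.5, 41.3]
contact_force: [0.2, -0.4, -0.6]
position: [596.7, -72.4, 41.3]
contact_force: [-0.0, -6.2, 0.9]
fence-frame tcp [-30.66 -96.06  -0.  ] z 41.3 world [596.7 -72.4  41.3] j [ 0.33  0.64 -0.34  1.79  0.29  0.76 -2.11] t 11.625 f [-0.  -6.2  0.9] gap -0.1
```

Converted, -40 mm is -0.64, 11 mm is 0.176.

```bash
python3 -m pendant '[{"aperture":0, "d":[0, -0.016, 0]}, {"aperture":0}, {"aperture":0, "d":[0, 0.176, 0]}, {"aperture":0, "d":[0, 0.176, 0]}, {"aperture":0, "d":[0, 0, -0.64]}]'| grep -E "pos|contact"; python3 -m pendant '[{"aperture":0, "d":[0, 0, -0.8]}, {"aperture":45, "d":[-0.4, -0.192, 0]}, {"aperture":45, "d":[-0.4, -0.192, 0]}, {"aperture":45, "d":[-0.352, -0.16, 0]}, {"aperture":45}]'| grep -E "pos|contact"
python3 - <<'E'
from h import *
tool(); im=robot.camera("scene"); r=robot.outline_of("scene","wood_block"); print([x["confidence"] for x in r])
cv2.imwrite("pics/s4.png",cv2.resize(im[130:280,190:390,::-1],None,fx=4,fy=4,interpolation=cv2.INTER_CUBIC))
E
```

```text
position: [586.8, -92.4, 79.4]
contact_force: [0.6, -0.6, 1.3]
position: [533.7, -32.3, 131.5]
contact_force: [0.2, -0.4, -0.5]
fence-frame tcp [-1.04004e+02 -8.20600e+01  2.00000e-03] z 131.5 world [533.7 -32.3 131.5] j [ 0.34  0.41 -0.41  1.92  0.21  0.86 -2.13] t 12.875 f [ 0.2 -0.4 -0.5] gap 44.8
[0.66]
```

View pics/s4.png

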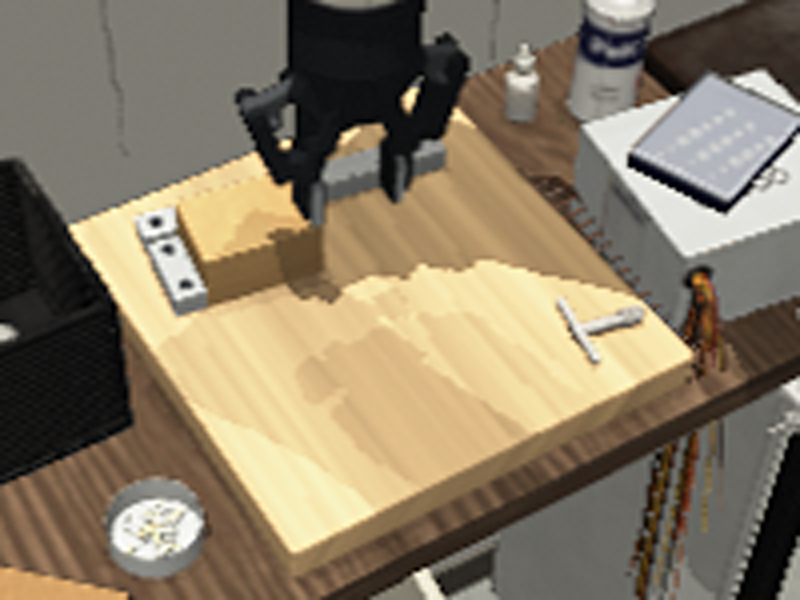

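The block sits in the corner, with its left end at the end stop (crop pixels (180,200)–(205,300)) and its far side along the fence. I'll re-seat it squarely with both fingers, then press the end again.

Converted, 45 mm is 0.72, -41 mm is -0.656.

```bash
python3 -m pendant '[{"aperture":45, "d":[0, -0.656, 0]}, {"aperture":45, "d":[0, 0, 0.72]}, {"aperture":45, "d":[0, 0, 0.72]}, {"aperture":45, "d":[0.128, 0, 0]}, {"aperture":45, "d":[0.128, 0, 0]}]'| grep -E "pos|contact"; python3 -m pendant '[{"aperture":45, "d":[0.128, 0, 0]}, {"aperture":45, "d":[0.08, 0, 0]}, {"aperture":45, "d":[0.032, 0, 0]}, {"aperture":45, "d":[0.016, 0, 0]}, {"aperture":45}]'| grep -E "pos|contact"; python3 -c "from h import *;tool()"
```

```text
position: [566.2, -1.5, 42.7]
contact_force: [0.5, 0.6, 0.4]
position: [579.4, -6.7, 41.3]
contact_force: [-0.1, -0.6, -0.2]
fence-frame tcp [-7.1046e+01 -4.1397e+01  1.0000e-03] z 41.3 world [579.4  -6.7  41.3] j [ 0.24  0.61 -0.36  1.85  0.31  0.74 -2.24] t 14.225 f [-0.1 -0.6 -0.2] gap 45.0
```

Converted, 1.5 mm is 0.024.

```bash
python3 -m pendant '[{"aperture":45, "d":[0.024, 0, 0]}, {"aperture":45}]'| grep -E "pos|contact"; python3 -m pendant '[{"aperture":45, "d":[0.024, 0, 0]}, {"aperture":45}]'| grep -E "pos|contact"; python3 -c "from h import *;tool()"
```

```text
position: [579.5, -6.7, 41.1]
contact_force: [-9.8, 2.3, 7.5]
position: [579.6, -6.7, 40.8]
contact_force: [-19.8, 5.9, 12.9]
fence-frame tcp [-7.0875e+01 -4.1364e+01  2.0000e-03] z 40.8 world [579.6  -6.7  40.8] j [ 0.24  0.61 -0.37  1.84  0.31  0.74 -2.24] t 14.725 f [-19.8   5.9  12.9] gap 45.1
```

```bash
python3 -m pendant '[{"aperture":45, "d":[-0.176, 0, 0]}, {"aperture":45, "d":[-0.176, 0, 0]}, {"aperture":45, "d":[0, 0, -0.8]}, {"aperture":0, "d":[0, 0, -0.56]}, {"aperture":0, "d":[0.32, 0.448, 0]}]'| grep -E "pos|contact"; python3 -m pendant '[{"aperture":0, "d":[0.32, 0.448, 0]}, {"aperture":0, "d":[0.32, 0.416, 0]}, {"aperture":0}]'| grep -E "pos|contact";  python3 -c "from h import *;tool()"
```

```text
position: [571.2, -31.1, 129.4]
contact_force: [0.9, -1.4, -0.0]
position: [587.2, -100.8, 126.1]
contact_force: [-0.8, 0.6, 0.1]
fence-frame tcp [-2.90090e+01 -1.25941e+02 -3.00000e-03] z 126.1 world [ 587.2 -100.8  126.1] j [ 0.41  0.51 -0.39  1.77  0.24  0.91 -2.03] t 15.725 f [-0.8  0.6  0.1] gap 0.1
```

Converted, 45 mm is 0.72, 40 mm is 0.64.

```bash
python3 -m pendant '[{"aperture":0, "d":[0, 0, 0.72]}, {"aperture":0, "d":[0, 0, 0.64]}, {"aperture":0}, {"aperture":0, "d":[0, -0.144, 0]}, {"aperture":0, "d":[0, -0.144, 0]}]'| grep -E "pos|contact"; python3 -m pendant '[{"aperture":0, "d":[0, -0.096, 0]}, {"aperture":0, "d":[0, -0.064, 0]}, {"aperture":0, "d":[0, -0.032, 0]}, {"aperture":0}]'| grep -E "pos|contact"; python3 -m pendant '[{"aperture":0, "d":[0, -0.024, 0]}, {"aperture":0}]'| grep -E "pos|contact"; python3 -c "from h import *;tool()"
```

```text
position: [595.1, -80.4, 43.1]
contact_force: [0.0, 0.8, -0.2]
position: [597.7, -72.7, 41.8]
contact_force: [-8.8, -10.9, 11.3]
position: [597.7, -72.7, 41.8]
contact_force: [-13.1, -18.3, 15.3]
fence-frame tcp [-2.9569e+01 -9.5899e+01 -3.0000e-03] z 41.8 world [597.7 -72.7  41.8] j [ 0.33  0.64 -0.35  1.79  0.3   0.77 -2.13] t 17.1 f [-13.1 -18.3  15.3] gap -0.2
```

Converted, -50 mm is -0.8, 15 mm is 0.24.

```bash
python3 -m pendant '[{"aperture":0, "d":[0, 0.048, 0]}, {"aperture":0, "d":[0, 0.16, 0]}, {"aperture":0, "d":[0, 0.24, 0]}, {"aperture":0, "d":[0, 0, -0.8]}, {"aperture":0, "d":[0, 0, -0.8]}]'| grep -E "pos|contact"; python3 -m pendant '[{"aperture":0, "d":[0, 0.64, -0.64]}, {"aperture":0, "d":[-0.64, 0.64, 0]}, {"aperture":0, "d":[-0.64, 0.64, 0]}, {"aperture":0, "d":[-0.64, 0.64, 0]}, {"aperture":0}]'| grep -E "pos|contact"
python3 - <<'E'
from h import *
for n,Fn in(("scene",[661.6,4.37,-.379]),("top",[659.89,6.7,-.380])):
    im=robot.camera(n); r=robot.outline_of(n,"wood_block")
    for q in r[:1]:
        f=fit("wood_block",{n:q["pixels"].astype(float)},(617,-44,(-.38,))); print(n,q["confidence"],f,infence(Fn,f[0]))
    c=im[130:280,190:390] if n=="scene" else im[120:270,210:410]
    cv2.imwrite(f"pics/{n}9.png",cv2.resize(c[:,:,::-1],None,fx=4,fy=4,interpolation=cv2.INTER_CUBIC))
E
```

```text
position: [587.8, -95.8, 142.2]
contact_force: [-0.1, 0.0, 0.5]
position: [414.3, -201.6, 181.4]
contact_force: [0.5, -0.2, 1.2]
scene 0.87 (array([ 6.18864e+02, -2.33800e+01, -3.98000e-01]), np.float64(0.077)) [-2.9436e+01 -4.1593e+01 -1.9000e-02]
top 0.86 (array([ 6.15844e+02, -1.93680e+01, -3.67000e-01]), np.float64(0.053)) [-3.1235e+01 -4.0546e+01  1.3000e-02]
```

View pics/scene9.png

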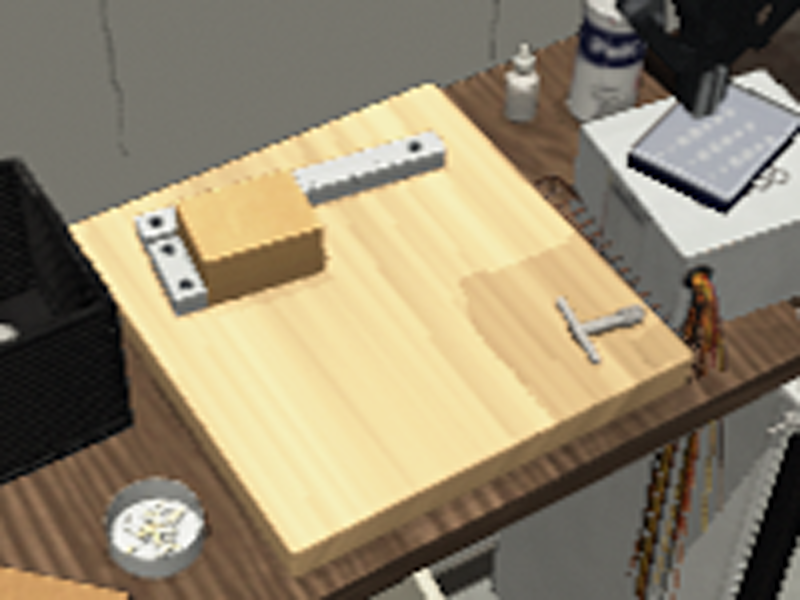

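View pics/top9.png

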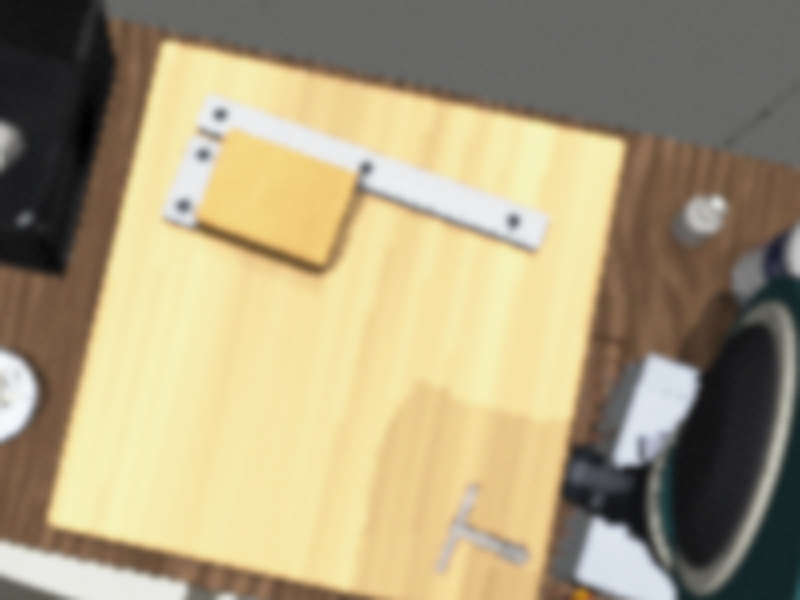

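Both pictures show the block home in the corner: end against the stop (scene crop (180,200)–(205,295)), long side against the bar. The other things are where they were and the hand is clear.

```bash
python3 -c "
from h import *
tool(); print(robot.finish_job())"
```

```text
fence-frame tcp [-1.49288e+02 -2.79643e+02  1.00000e-03] z 181.4 world [ 418.5 -199.1  181.4] j [ 0.73  0.21 -0.39  2.04  0.1   0.91 -1.67] t 18.55 f [ 0.1 -0.1  0. ] gap 0.2
the job is handed in; nothing more can be done
None
```

The block is pushed home in the corner, flush to the fence and against the end stop (measured within about 1.5 mm, camera accuracy 2 mm); nothing else was moved, the hand is clear, and the job was handed in at 18.6 s.

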